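# Clamp the keel blank with the star knob

### The arm

A 6-joint arm with a two-finger parallel gripper is mounted at the origin on the work surface. World frame = base frame: x ahead of the robot, y to its left, z up, the work surface at z = 0. Lengths are in m, angles in rad, forces in N, time in s.
With the tool pointing down it reaches from about 0.375 to 0.975 m from the base axis. Payload 3.8 kg.
Tool frame: the origin (TCP) lies at the very end of the fingers, on their centre line; the grasp point (between the pads) lies 19 mm behind it (bot.grip_depth is the distance from the TCP to the grasp point, in m); x points along the fingers, z is the direction in which the jaws open and shut, and the axes are right-handed (so a half turn about x gives the same grasp; the last joint's range is limited). The gripper opens to 88 mm and grips with 3 to 60 N. Pads are 18 mm wide; open, the fingers measure 123 mm over their backs; the gripper's body (75 mm by 187 mm) begins 45 mm behind the grasp point.
Start: joints at [1.131, 0.264, 1.604, -0, 1.274, -0.037], TCP at [0.265, 0.621, 0.239] pointing down, gripper open.
Joint ranges: [-2.63, 2.63], [-0.94, 2.18], [0.31, 2.57], [-1.31, 4.45], [0, 2.66], [-2.55, 2.55]. Speed limits (rad/s): [2.57, 2.57, 3.14, 3.14, 3.14, 3.14].

### API

Orientations are given as [roll, pitch, yaw] about the fixed x, y, z axes, in that order (R = Rz(yaw) Ry(pitch) Rx(roll)).
In Python, from rig import bot gives the robot as it stands. The module is installed in compiled form; this text tells all that it offers.
- The arm moves only by the tool drive_tool, never from a script. Its argument "steps" is a list of rows, each an object with "slide": the shift along the tool's x, y, z in mm, a list of three; "rot": the turn, a rotation vector about the tool's x, y, z in degrees, a list of three. In form: [{"slide": [tx, ty, tz], "rot": [wx, wy, wz]}, ...]. A call has 1 to 8 rows; each row is the pose to reach, as a shift and turn from the pose measured when the call began, along the tool's axes at that moment; what a row does not reach only later rows make up. A row lasts 1/12 s, in which the tool goes at most 41.7 mm and 7.16 degrees, less where a joint would pass 70% of its speed; a pose out of reach is approached as far as the arm can. A call with a gripper value outside its range is refused whole. "jaw" is the closure, from 0 (fully open) to 1 (shut), set as the call begins (left out, the last holds). The fingers move at their own pace and stop on an object; "newtons" is the grip in N (left out, the last holds). Time passes only in rows, so rows that repeat a pose let the fingers close. It gives the time, the measured TCP pose, the force and the opening at its end, in the units of the state.
- bot.sense(): the state, without advancing time (a new reading comes with each control period).
- bot.camera(name): name is "scene" or "top"; returns the picture (400x640x3 uint8, blue, green, red); there is no depth.
- bot.camera_info(name): a dict with "camera_matrix" (3x3 intrinsics, pixels), "world_from_camera" (4x4, takes a point from camera to world coordinates). Camera axes: x right, y down, z forward; pixel columns grow to the right and rows downward; lengths in m; the calibration is good to about 2 mm. A picture is of the moment at which its call begins. camera_info takes no time and is no camera call.
- bot.job_done(): hands the job in, once; it reports no verdict.
The state is a dict: "time_s": time; "joint_pos": joint angles; "joint_vel": joint speeds; "joint_efforts": joint torques, N m; "ee_pos": TCP position; "eef_rot": TCP orientation; "contact_force": force on the tool from outside, world axes, zero at the start; "ft_torque": the same for the moment, N m; "width": finger opening in m.
Only numpy, scipy, OpenCV 4.12 (cv2) and the standard library are available. Lean on these libraries where they do the work, as an engineer would, in place of code of your own. Each camera call takes 0.05 s, during which the arm holds its last target.

### The job

Slide the oak keel blank along the groove of the hold-down clamp until its end butts against the steel end stop. Then start the star knob's thread the careful way: without forcing it down on the thread, turn it backwards (anticlockwise from above) just until its thread drops with a click and no further, and from there wind it forwards (clockwise) until the sprung foot presses the blank down firmly but well short of squashing its spring flat. Let go of everything, and leave the bottle, the dish, the pin vise and the tin bin where they are.

Things in the scene. Friction and masses are not known exactly. Their poses are not given: they have to be found in the camera images.
- clamp_bed: Hold-down clamp: beech board 260 x 128 x 12 mm fixed to the bench. Origin on the bench (z=0) under where the blank's middle belongs; x along the groove to the end stop, y from the groove to stud and heel post, z up. Groove along y=0, 18 mm wide, floor 12 mm, cheek tops 22 mm up, x -155 mm to the stop. Board x -155 to 105, y -30 to 98 mm. Heel post at y=75: 34 mm wide, 52 mm high.
- stop_face (a point): Middle of the end stop's face that the blank must butt against, at x=75, y=0, z=22 mm of the clamp. The stop is a dark steel block 60 mm wide, 14 mm thick, 38 mm high.
- keel_blank: Varnished oak bar 150 x 16 x 20 mm, about 40 g, loose in the groove (1 mm play each side), its top 10 mm proud of the cheeks, its end 18 to 45 mm short of the stop. Origin in the middle of its underside, x along it, parallel to the clamp's x; the free end to push lies 75 mm towards -x, nothing near it stands above the cheeks. When home its origin is at the clamp's x=0. It passes under the raised strap.
- star_knob: Black star knob, eight shallow lobes, upright on the brass stud at x=0, y=30 mm of the clamp, about 150 g. Origin on its axis at its underside, 55 to 58 mm above the bench at the start; z up, x and y turn with it. Hub 31 mm across up to 13 mm, then the star head, 46 mm across, from 13 to 31 mm above the origin; a pinch holds it at any yaw. Fingertips have free space down to 8 mm above the origin.
- knob_grip (a point): On the knob's axis at mid height of the star head, 22 mm above the knob's underside: the place to grip; turns and travels with the knob. The knob turns with about 0.025 N m while free, and stays where it is when let go, also when tight.
- knob_turn (a joint): Angle of the star knob in rad, growing anticlockwise seen from above (backwards, loosening), falling clockwise (forwards, tightening). Random at the start; its zero means nothing.
- stud_axis (a point): Point on the stud's axis 58 mm above the bench, at the thread's top end. Above it a plain 12 mm pilot runs through the knob to a keeper washer, 18 mm across, top 101 mm above the bench, so the knob lifts at most 5 mm. Right-hand thread, 20 mm across, three starts, 12 mm a turn (1.9 mm a rad). At the start the knob only rests on its top turn.
- thread_top (a point): Same axis, 70 mm up. Turned backwards the resting knob climbs 1.9 mm a rad until, after 0.3 to 1.7 rad (unmarked, different each time), it falls 4 mm: the click. In a grip it falls only if pressed down lightly (3 to 6 N) or let go. Over 20 N down on it before that bruises the thread. Stop within 0.5 rad after the click; going on, it climbs again to the next start 2.1 rad on.
- clamp_strap: Steel strap 29 mm wide, 8 mm thick, 94 mm long, hinged at the heel post and lifted by a light spring; the stud passes through it and the knob's underside bears on two ribs beside the stud. Origin on its hinge, at y=75, z=46 mm of the clamp; about level when clamped. Its other end, over the groove, carries the sprung foot.
- foot_face (a point): Middle of the sprung foot's cork face, 16 mm across, 2 to 5 mm above the blank at the start (its screw is set differently each time). From the click it takes about 1.5 to 2.8 rad forwards to touch the blank. From the touch its press grows about 10 N per rad, the knob's torque from 0.025 to about 0.08 N m at 5 N and 0.15 at 11 N. At 22 N the spring is flat; firm is 7 to 16 N, about 1 rad past the touch.
- wine_bottle: Bystander: dark green wine bottle, 75 mm across, 300 mm long, lying loose in a wooden cradle on the robot's left; top 101 mm above the bench. Origin on its axis, 100 mm from its base; x along it to the neck.
- palette_dish: Bystander: white porcelain palette dish with a chipped rim, 96 mm across, 16 mm high, loose on the bench; origin in the middle of its underside.
- pin_vise: Bystander: steel pin vise, 14 mm thick and 122 mm long, lying loose on the bench; origin under the middle of its body, x along it.
- bin_lip (a point): Bystander: middle of the near rim of the tilting tin bin for offcuts, 120 x 130 x 85 mm, hung on a pivot bracket 113 mm high on the robot's right.
Not all that is in view belongs to the job. What is shaped like the keel_blank but purple is not meant.

How it is judged:
On the way:
1. the knob has been turned backwards until its thread clicked and dropped (value of joint knob_turn above 1.15 rad and z of knob_grip in the frame of clamp_bed below 0.0775 m), for 0.1 s.
At the end, for the whole second after the job is handed in: the keel blank butts against the end stop (within 2 mm) and lies still, held down by the clamp's foot with 5 to 20 N, through the knob wound forwards on its thread by at least 1 rad from the click; everything is let go (x of keel_blank in the frame of clamp_bed above -0.002 m and contact force between clamp_strap and keel_blank between 5 and 20 N and value of joint knob_turn below 0.3 rad and linear speed of keel_blank below 0.01 m/s); the robot touches nothing.
It fails at once if the knob was forced down on the thread (over 20 N) before it had dropped in (z of knob_grip in the frame of clamp_bed above 0.0767 m and contact force between star_knob and clamp_bed above 20 N).
It fails at once if the knob was turned backwards far past the click (over 0.8 rad) (value of joint knob_turn above 2.15 rad).
It fails at once if the foot's spring was squashed flat on the blank (over 22 N) (contact force between clamp_strap and keel_blank above 22 N).
It fails at once if the bottle, the dish, the pin vise or the tin bin was disturbed (moved over 20 mm) (distance of any of wine_bottle, palette_dish, pin_vise, bin_lip from where it was at the start of the episode above 0.02 m).
It also fails if it takes over 72 s, if anything falls off the work surface, if the arm or the gripper's body presses on something with over 40 N, if the wrist force passes 120 N, or if a joint passes its speed limit or range.

## Working session

There is one attempt and no reset: what is moved stays moved. The work goes in short steps, Python scripts to look and compute and a tool call to move; the robot and the scene stay as the last step left them, time stands still between calls to the robot, and variables do not carry over. Pictures are saved under pics/ and viewed, and the job is handed in when it is done.

Besides the shell and the picture viewer there is one more tool, called after ">>>" by a JSON object that holds its "api" and its "payload". drive_tool: Moves the arm, as the interface text tells. Its arguments: {"type":"object","properties":{"steps":{"type":"array","items":{"type":"object","properties":{"slide":{"type":"array","items":{"type":"number"}},"rot":{"type":"array","items":{"type":"number"}}}}},"jaw":{"type":"number"},"newtons":{"type":"number"}},"required":["steps"]}

```bash
mkdir -p pics; python3 - <<'E'
from rig import bot
import cv2
for n in ("scene","top"):
    im=bot.camera(n); cv2.imwrite(f"pics/{n}0.png",im)
    i=bot.camera_info(n); print(n,i["camera_matrix"],i["world_from_camera"])
print(bot.sense(), bot.grip_depth)
E
```

```text
scene [[386.47265114   0.         324.40047722]
 [  0.         386.47265114 198.08366295]
 [  0.           0.           1.        ]] [[-0.23600756  0.78126377 -0.57786447  1.18736554]
 [ 0.97160804  0.17950846 -0.15412504  0.1268172 ]
 [-0.01668075 -0.59783244 -0.80144752  0.92004951]
 [ 0.          0.          0.          1.        ]]
top [[376.04006933   0.         324.02902969]
 [  0.         376.04006933 208.06030968]
 [  0.           0.           1.        ]] [[ 0.02562929 -0.98689195  0.15933429  0.4260553 ]
 [-0.99953997 -0.02788393 -0.01193041 -0.02156734]
 [ 0.0162169  -0.15895522 -0.9871526   1.04659371]
 [ 0.          0.          0.          1.        ]]
{'time_s': 0.1, 'joint_pos': array([ 1.13112875e+00,  2.64668830e-01,  1.60522183e+00, -2.75134134e-05,
        1.27368237e+00, -3.68952599e-02]), 'joint_vel': array([-0.00105871, -0.00050864, -0.00226402,  0.00013566, -0.00197247,
       -0.00036862]), 'joint_efforts': array([-2.18904984e-04, -5.03619969e+01, -3.58072007e+01,  7.30761420e-02,
        2.33004650e-02, -4.62274068e-05]), 'ee_pos': array([0.26431857, 0.62041149, 0.23752698]), 'eef_rot': array([ 3.11797284,  1.56881577, -1.99718038]), 'contact_force': array([-0.53191229, -0.54729385,  0.71215297]), 'ft_torque': array([0.00997277, 0.03111455, 0.00076364]), 'width': 0.0880568444002905} 0.0187
```

View pics/scene0.png

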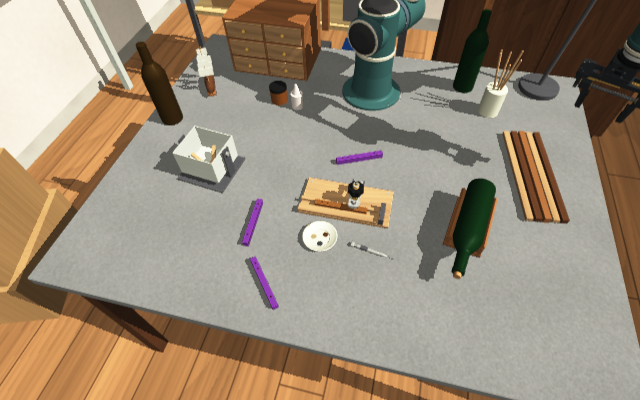

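View pics/top0.png

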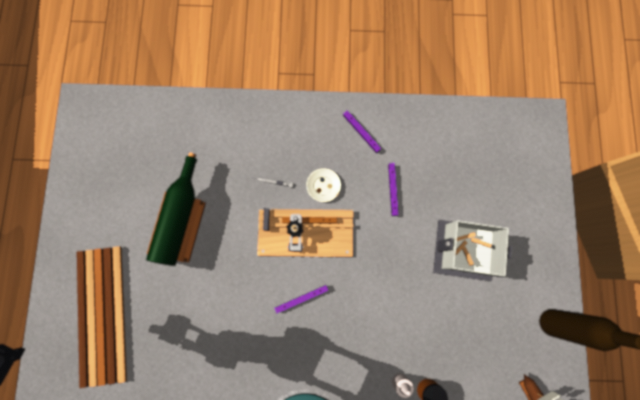

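The top view shows the clamp at (305,233) with its stop on the left, the knob at (295,229) and the blank's dark oak strip at about (275–342,220). The three purple bars at (362,132), (394,190) and (303,299) are decoys. I'll enlarge to confirm.

```bash
python3 - <<'E'
import cv2
a=cv2.imread("pics/top0.png")[195:270,245:370]; cv2.imwrite("pics/t1.png",cv2.resize(a,None,fx=6.4,fy=6.4,interpolation=cv2.INTER_CUBIC))
a=cv2.imread("pics/scene0.png")[170:235,285:405]; cv2.imwrite("pics/s1.png",cv2.resize(a,None,fx=6.6,fy=6.6,interpolation=cv2.INTER_CUBIC))
E
```

```text
(no output)
```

View pics/t1.png

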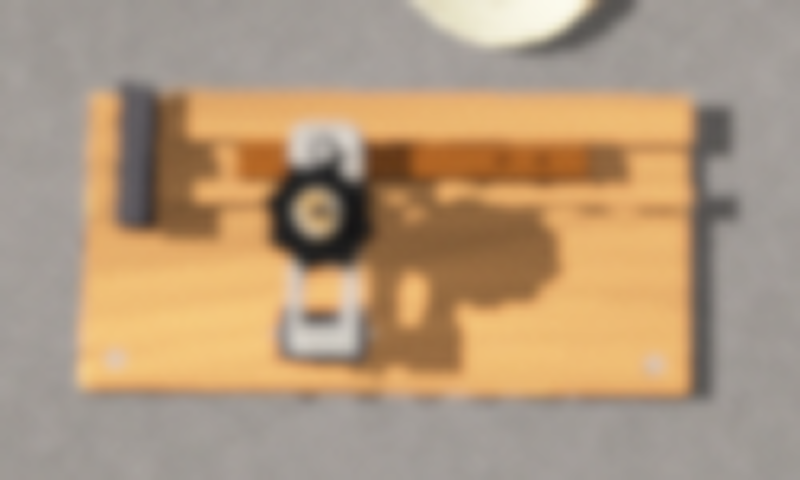

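View pics/s1.png

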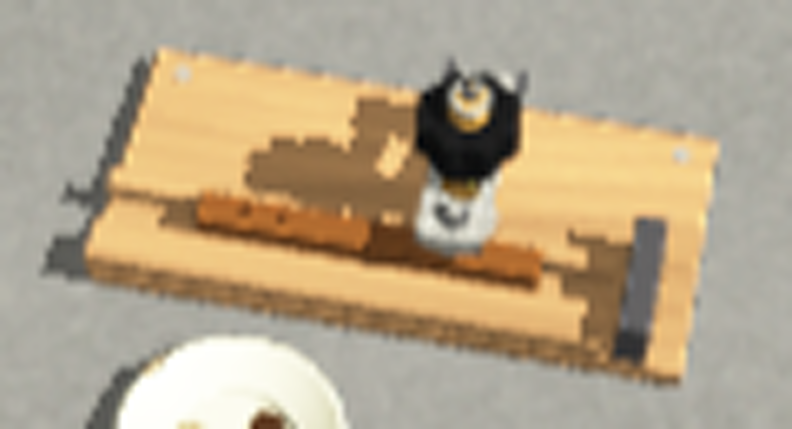

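The crop confirms it. The oak blank lies in the groove under the strap, from (238,160) to (588,160) in the top crop. The steel stop is the dark block at (137,155) and the knob is at (318,212). Now I'll fit the clamp pose.

```bash
cat > h.py <<'E'
import numpy as np, cv2
from rig import bot
from scipy.optimize import least_squares
I={n:bot.camera_info(n) for n in("scene","top")}
def proj(n,P):
    W=np.linalg.inv(I[n]["world_from_camera"]); p=(W[:3,:3]@np.atleast_2d(P).T).T+W[:3,3]
    q=(I[n]["camera_matrix"]@p.T).T; return q[:,:2]/q[:,2:]
def ray(n,u,z):
    M=I[n]["world_from_camera"]; d=M[:3,:3]@np.linalg.inv(I[n]["camera_matrix"])@[u[0],u[1],1]
    return M[:3,3]+d*(z-M[2,3])/d[2]
def uc(c,off,s): return (np.array(c,float)+.5)/s-.5+np.array(off)
def c2w(p,P):
    P=np.atleast_2d(P); c,s=np.cos(p[2]),np.sin(p[2])
    return np.c_[p[0]+c*P[:,0]-s*P[:,1],p[1]+s*P[:,0]+c*P[:,1],P[:,2]]
def w2c(p,P):
    c,s=np.cos(p[2]),np.sin(p[2]); d=np.array(P[:2])-p[:2]
    return np.array([c*d[0]+s*d[1],-s*d[0]+c*d[1]])
E
python3 - <<'E'
from h import *
T=[((318,212),(0,30,101)),((155,88),(75,-30,38)),((152,225),(75,30,38)),((122,85),(89,-30,38)),((120,225),(89,30,38)),
((80,388),(105,98,12)),((690,393),(-155,98,12)),((693,95),(-155,-30,22))]
S=[((160,48),(-155,98,12)),((718,145),(105,98,12)),((90,255),(-155,-30,22)),((635,218),(75,30,38)),((666,220),(89,30,38)),((470,90),(0,30,101))]
A=[("top",uc(u,(245,195),6.4),np.array(P)/1e3) for u,P in T]+[("scene",uc(u,(285,170),6.6),np.array(P)/1e3) for u,P in S]
f=lambda p:np.concatenate([(proj(n,c2w(p,P))[0]-u) for n,u,P in A])
r=least_squares(f,[0.5,0,1.57],loss="soft_l1",x_scale=[.01,.01,.05]); print(r.x); print(f(r.x).reshape(-1,2).round(1))
p=r.x; np.save("p.npy",p)
for x in(238,588,580): print("blank",w2c(p,ray("top",uc((x,160),(245,195),6.4),.032)))
for u in((200,205),(542,265)): print("blankS",w2c(p,ray("scene",uc(u,(285,170),6.6),.032)))
print("stud",c2w(p,[0,.03,.08]),"top",ray("top",uc((318,212),(245,195),6.4),.101),"scene",ray("scene",uc((470,90),(285,170),6.6),.101))
E
```

```text
[0.5577504  0.04104433 1.5873872 ]
[[ 0.1 -0.5]
 [-0.2 -1. ]
 [-0.5 -0.3]
 [-0.2 -0.5]
 [-0.7 -0.4]
 [ 0.2 -0.1]
 [ 0.2  0.1]
 [-0.1 -0.2]
 [-0.5 -0.7]
 [-0.1 -1.5]
 [-1.  -0.6]
 [ 0.2 -1.3]
 [ 0.5 -0.8]
 [ 0.1 -0.3]]
blank [0.03906301 0.00218589]
blank [-0.10949417  0.00052958]
blank [-0.10609068  0.00056753]
blankS [-0.10941101 -0.00241507]
blankS [ 0.0399022  -0.00295885]
stud [[0.52775452 0.04054663 0.08      ]] top [0.52638322 0.04078624 0.101     ] scene [0.528705   0.04056008 0.101     ]
```

```bash
cat >> h.py <<'E'
from scipy.spatial.transform import Rotation as Ro
def cur():
    s=bot.sense(); return s,np.array(s["ee_pos"]),Ro.from_euler("xyz",s["eef_rot"])
def down(jaw): # jaw dir angle in world
    z=np.array([np.cos(jaw),np.sin(jaw),0]);x=np.array([0,0,-1.]);return Ro.from_matrix(np.c_[x,np.cross(z,x),z])
def go(pos,R):
    s,e,C=cur(); sl=C.inv().apply(np.array(pos)-e)*1e3; rv=(C.inv()*R).as_rotvec(degrees=True)
    print("slide",sl.round(1),"rot",rv.round(1),"| e",e.round(4),"q6",s["joint_pos"][5].round(2),"F",np.round(s["contact_force"],1),"w",s["width"].round(4))
p=np.load("p.npy")
E
python3 - <<'E'
from h import *
s,e,C=cur(); print(C.as_matrix().round(3))
print("dish etc", [ray("top",u,.008)[:2].round(3) for u in((323,185),(258,181),(295,186))])
t=c2w(p,[-.135,0,.15])[0]; print(t)
for k in(0,np.pi): go(t,down(p[2]+np.pi/2+k))
E
```

```text
[[-0.001 -0.92   0.392]
 [-0.002  0.392  0.92 ]
 [-1.     0.    -0.002]]
dish etc [array([ 0.66, -0.03]), array([0.666, 0.154]), array([0.654, 0.049])]
[ 0.55999006 -0.09393709  0.15      ]Traceback (most recent call last):
  File "<stdin>", line 5, in <module>
  File "h.py", line 25, in go
    print("slide",sl.round(1),"rot",rv.round(1),"| e",e.round(4),"q6",s["joint_pos"][5].round(2),"F",np.round(s["contact_force"],1),"w",s["width"].round(4))
                                                                                                                                        ^^^^^^^^^^^^^^^^
AttributeError: 'float' object has no attribute 'round'
```

```bash
sed -i 's/s\["width"\].round(4)/round(float(s["width"]),4)/' h.py; python3 - <<'E'
from h import *
t=c2w(p,[-.135,0,.15])[0]
for k in(0,np.pi): go(t,down(p[2]+np.pi/2+k))
E
```

```text
slide [  88.6 -552.  -541.1] rot [-1.14e+02 -1.00e-01 -1.00e-01] | e [0.2643 0.6204 0.2375] q6 -0.04 F [-0.5 -0.5  0.7] w 0.0881
slide [  88.6 -552.  -541.1] rot [66.  -0.1  0.1] | e [0.2643 0.6204 0.2375] q6 -0.04 F [-0.5 -0.5  0.7] w 0.0881
```

>>> {"api": "drive_tool", "payload": {"steps": [{"slide":[0,-30,-29],"rot":[4,0,0]},{"slide":[0,-59,-58],"rot":[8,0,0]},{"slide":[0,-88,-87],"rot":[12,0,0]},{"slide":[0,-117,-116],"rot":[16,0,0]},{"slide":[0,-146,-145],"rot":[20,0,0]},{"slide":[0,-175,-174],"rot":[24,0,0]},{"slide":[0,-204,-203],"rot":[28,0,0]},{"slide":[0,-233,-232],"rot":[32,0,0]}], "jaw": 1, "newtons": 20}}

```text
time_s: 0.77
ee_pos: [0.3877, 0.3136, 0.2376]
eef_rot: [-2.667, 1.568, -2.061]
contact_force: [0.7, 0.4, 0.4]
width: 0.0367
```

```bash
python3 - <<'E'
from h import *
t=c2w(p,[-.135,0,.22])[0]
go(t,down(p[2]-np.pi/2))
E
```

```text
slide [  18.3 -433.   -90.7] rot [33.8 -0.1  0.1] | e [0.3877 0.3136 0.2376] q6 0.02 F [0.7 0.4 0.4] w 0.0367
```

>>> {"api": "drive_tool", "payload": {"steps": [{"slide":[0,-40,-8],"rot":[5,0,0]},{"slide":[0,-80,-17],"rot":[10,0,0]},{"slide":[0,-120,-25],"rot":[14,0,0]},{"slide":[0,-160,-34],"rot":[19,0,0]},{"slide":[0,-200,-42],"rot":[23,0,0]},{"slide":[5,-240,-50],"rot":[27,0,0]},{"slide":[5,-280,-59],"rot":[31,0,0]},{"slide":[10,-320,-67],"rot":[33.8,0,0]}]}}

```text
time_s: 1.43
ee_pos: [0.5155, 0.0104, 0.2285]
eef_rot: [-1.642, 1.569, -1.629]
contact_force: [0.8, 0.8, -0.0]
width: 0.0002
```

```bash
python3 - <<'E'
from h import *
t=c2w(p,[-.135,0,.15])[0]
go(t,down(p[2]-np.pi/2))
E
```

```text
slide [  78.7 -104.7   43.1] rot [-0.2 -0.   0.1] | e [0.5155 0.0104 0.2285] q6 -0.04 F [ 0.8  0.8 -0. ] w 0.0002
```

>>> {"api": "drive_tool", "payload": {"steps": [{"slide":[20,-40,16],"rot":[0,0,0]},{"slide":[40,-80,32],"rot":[0,0,0]},{"slide":[78,-104,43],"rot":[0,0,0]},{"slide":[110,-104.7,43],"rot":[0,0,0]},{"slide":[140,-104.7,43],"rot":[0,0,0]},{"slide":[165,-104.7,43],"rot":[0,0,0]},{"slide":[175,-104.7,43],"rot":[0,0,0]},{"slide":[175,-104.7,43],"rot":[0,0,0]}]}}

```text
time_s: 2.1
ee_pos: [0.5567, -0.0936, 0.0501]
eef_rot: [-3.075, 1.563, -3.063]
contact_force: [-0.0, 0.2, -0.0]
width: 0.0006
```

```bash
python3 - <<'E'
from h import *
t=c2w(p,[-.135,0,.027])[0]
go(t,down(p[2]-np.pi/2))
a=bot.camera("top")[190:275,245:370]; cv2.imwrite("pics/t2.png",cv2.resize(a,None,fx=6.4,fy=6.4,interpolation=cv2.INTER_CUBIC))
a=bot.camera("scene")[150:240,275:405]; cv2.imwrite("pics/s2.png",cv2.resize(a,None,fx=6,fy=6,interpolation=cv2.INTER_CUBIC))
E
```

```text
slide [23.1 -0.4  3.5] rot [-0.2 -0.4  0. ] | e [ 0.5567 -0.0936  0.0501] q6 -0.22 F [-0.   0.2 -0. ] w 0.0006
```

View pics/s2.png

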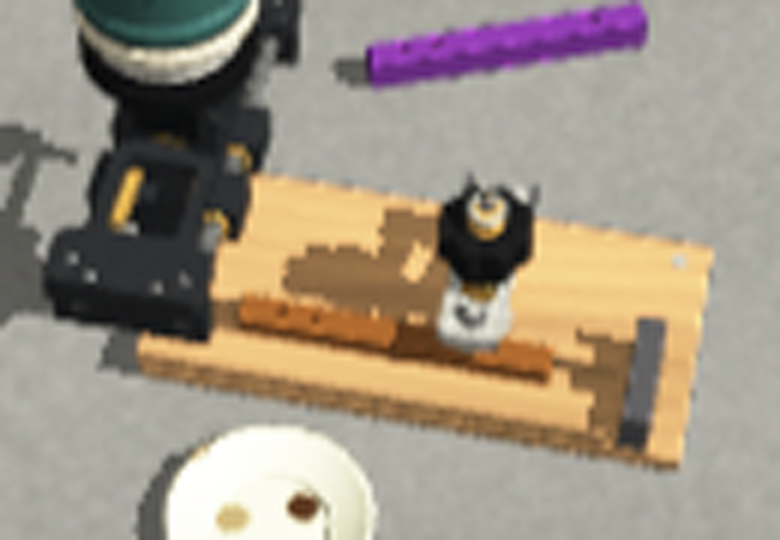

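The gripper is behind the blank's free end at (240,310), clear of the dish at (265,490). I'll lower it and push in small steps.

>>> {"api": "drive_tool", "payload": {"steps": [{"slide":[10,0,3],"rot":[0,-0.4,0]},{"slide":[18,0,3.5],"rot":[0,-0.4,0]},{"slide":[23.5,0,3.5],"rot":[0,-0.4,0]},{"slide":[23.5,0,3.5],"rot":[0,-0.4,0]}]}}

```text
time_s: 2.53
ee_pos: [0.5632, -0.0937, 0.0301]
eef_rot: [-0.307, 1.564, -0.293]
contact_force: [-2.0, -0.4, 1.1]
width: 0.0002
```

>>> {"api": "drive_tool", "payload": {"steps": [{"slide":[0,6,0],"rot":[0,0,0]},{"slide":[0,12,0],"rot":[0,0,0]},{"slide":[0,18,0],"rot":[0,0,0]},{"slide":[0,23,0],"rot":[0,0,0]},{"slide":[0,27,0],"rot":[0,0,0]},{"slide":[0,31,0],"rot":[0,0,0]},{"slide":[0,35,0],"rot":[0,0,0]},{"slide":[0,35,0],"rot":[0,0,0]}]}}

```text
time_s: 3.2
ee_pos: [0.5628, -0.0579, 0.0301]
eef_rot: [-0.271, 1.564, -0.256]
contact_force: [-0.7, 0.1, 0.0]
width: 0.0005
```

```bash
python3 - <<'E'
from h import *
t=c2w(p,[-.084,0,.026])[0]
go(t,down(p[2]-np.pi/2))
E
```

```text
slide [ 4.1 15.  -3.4] rot [-0.1  0.4  0.1] | e [ 0.5628 -0.0579  0.0301] q6 -0.16 F [-0.7  0.1  0. ] w 0.0005
```

>>> {"api": "drive_tool", "payload": {"steps": [{"slide":[4,0,-3],"rot":[0,0.4,0]},{"slide":[4,0,-3],"rot":[0,0.4,0]},{"slide":[4,0,-3],"rot":[0,0.4,0]}]}}

```text
time_s: 3.45
ee_pos: [0.5593, -0.058, 0.0256]
eef_rot: [-2.413, 1.568, -2.399]
contact_force: [-0.4, -0.2, -0.3]
width: 0.0004
```

```bash
python3 - <<'E'
from h import *
t=c2w(p,[-.084,0,.026])[0]
go(t,down(p[2]-np.pi/2))
a=bot.camera("top")[190:275,245:370]; cv2.imwrite("pics/t3.png",cv2.resize(a,None,fx=6.4,fy=6.4,interpolation=cv2.INTER_CUBIC))
a=bot.camera("scene")[150:240,275:405]; cv2.imwrite("pics/s3.png",cv2.resize(a,None,fx=6,fy=6,interpolation=cv2.INTER_CUBIC))
E
```

```text
slide [-0.4 15.   0.1] rot [-0.1 -0.1  0.1] | e [ 0.5593 -0.058   0.0256] q6 -0.16 F [-0.4 -0.2 -0.3] w 0.0004
```

View pics/s3.png

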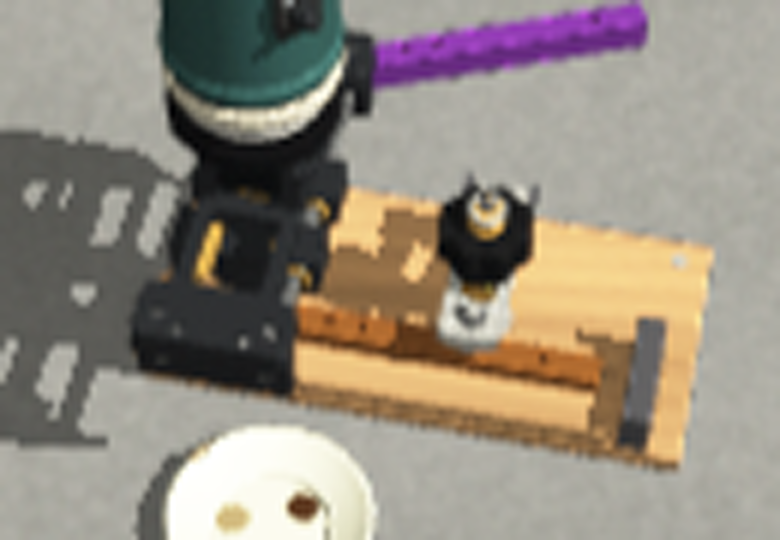

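The blank moved. Its front end is now at (602,370) and the stop's face is at about (630,380), so roughly 15 mm remains.

>>> {"api": "drive_tool", "payload": {"steps": [{"slide":[0,3,0],"rot":[0,0,0]},{"slide":[0,6,0],"rot":[0,0,0]},{"slide":[0,8,0],"rot":[0,0,0]},{"slide":[0,9.5,0],"rot":[0,0,0]},{"slide":[0,11,0],"rot":[0,0,0]},{"slide":[0,12,0],"rot":[0,0,0]},{"slide":[0,13,0],"rot":[0,0,0]},{"slide":[0,13,0],"rot":[0,0,0]}]}}

```text
time_s: 4.22
ee_pos: [0.5595, -0.0449, 0.0259]
eef_rot: [-2.125, 1.569, -2.11]
contact_force: [-0.1, -0.5, 0.6]
width: 0.0007
```

>>> {"api": "drive_tool", "payload": {"steps": [{"slide":[0,1,0],"rot":[0,0,0]},{"slide":[0,2,0],"rot":[0,0,0]},{"slide":[0,3,0],"rot":[0,0,0]},{"slide":[0,3,0],"rot":[0,0,0]}]}}

```text
time_s: 4.55
ee_pos: [0.5598, -0.0428, 0.0261]
eef_rot: [-1.683, 1.567, -1.668]
contact_force: [0.0, -5.3, -0.7]
width: 0.0001
```

>>> {"api": "drive_tool", "payload": {"steps": [{"slide":[0,1.5,0],"rot":[0,0,0]},{"slide":[0,1.5,0],"rot":[0,0,0]},{"slide":[0,1.5,0],"rot":[0,0,0]}]}}

```text
time_s: 4.8
ee_pos: [0.56, -0.0428, 0.0262]
eef_rot: [-1.547, 1.565, -1.531]
contact_force: [0.2, -6.8, -0.2]
width: 0.0004
```

>>> {"api": "drive_tool", "payload": {"steps": [{"slide":[0,-3,0],"rot":[0,0,0]},{"slide":[0,-8,0],"rot":[0,0,0]},{"slide":[-20,-15,0],"rot":[0,0,0]},{"slide":[-50,-20,0],"rot":[0,0,0]},{"slide":[-85,-20,0],"rot":[0,0,0]},{"slide":[-120,-10,-10],"rot":[0,0,0]},{"slide":[-125,15,-20],"rot":[0,0,0]},{"slide":[-125,25,-25],"rot":[0,0,0]}], "jaw": 0}}

```text
time_s: 5.47
ee_pos: [0.5362, -0.0162, 0.1548]
eef_rot: [-0.64, 1.563, -0.625]
contact_force: [0.1, 0.1, 0.1]
width: 0.0517
```

```bash
python3 - <<'E'
from h import *
t=c2w(p,[0,.03,.15])[0]
for a in (0,): go(t,down(p[2]-np.pi/2))
a=bot.camera("top")[190:275,245:370]; cv2.imwrite("pics/t4.png",cv2.resize(a,None,fx=6.4,fy=6.4,interpolation=cv2.INTER_CUBIC))
a=bot.camera("scene")[150:240,275:405]; cv2.imwrite("pics/s4.png",cv2.resize(a,None,fx=6,fy=6,interpolation=cv2.INTER_CUBIC))
E
```

```text
slide [ 4.4 56.9 -7.6] rot [-0.1  0.4  0.3] | e [ 0.5362 -0.0162  0.1548] q6 -0.09 F [0.1 0.1 0.1] w 0.0517
```

View pics/s4.png

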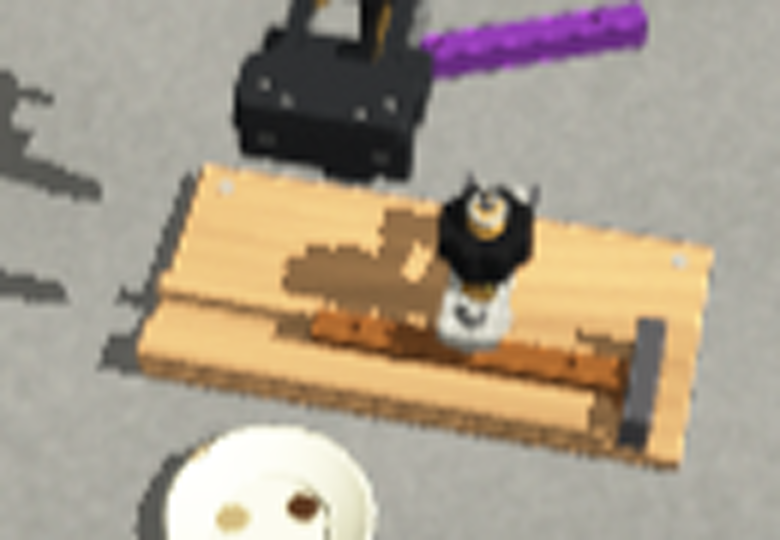

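The blank's end is against the stop at (628,378). Pushing read 6.8 N at the expected TCP x = -84 mm in the clamp frame. Next is the knob.

>>> {"api": "drive_tool", "payload": {"steps": [{"slide":[0,25,-4],"rot":[0,0.2,0]},{"slide":[0,45,-8],"rot":[0,0.4,0]},{"slide":[0,56,-8],"rot":[0,0.4,0]},{"slide":[0,57,-8],"rot":[0,0.4,0]},{"slide":[20,57,-8],"rot":[0,0.4,0]},{"slide":[30,57,-8],"rot":[0,0.4,0]},{"slide":[30,57,-8],"rot":[0,0.4,0]}], "jaw": 0}}

```text
time_s: 6.15
ee_pos: [0.5219, 0.0396, 0.1168]
eef_rot: [-2.751, 1.555, -2.734]
contact_force: [0.2, 0.2, -1.0]
width: 0.0885
```

```bash
python3 - <<'E'
from h import *
go([.5275,.0405,.066],down(p[2]-np.pi/2))
E
```

```text
slide [50.7  1.1  6.3] rot [ 0.1 -0.8  0.3] | e [0.5219 0.0396 0.1168] q6 0.02 F [ 0.2  0.2 -1. ] w 0.0885
```

>>> {"api": "drive_tool", "payload": {"steps": [{"slide":[0,1,6],"rot":[0,-0.8,0.3]},{"slide":[10,1,6],"rot":[0,-0.8,0.3]},{"slide":[20,1,6],"rot":[0,-0.8,0.3]},{"slide":[20,1,6],"rot":[0,-0.8,0.3]}]}}

```text
time_s: 6.48
ee_pos: [0.5261, 0.0402, 0.0945]
eef_rot: [-2.959, 1.567, -2.942]
contact_force: [-0.9, 0.4, 0.1]
width: 0.0881
```

```bash
python3 - <<'E'
from h import *
go([.5275,.0405,.066],down(p[2]-np.pi/2))
a=bot.camera("top")[170:295,215:400]; cv2.imwrite("pics/t5.png",cv2.resize(a,None,fx=4.3,fy=4.3,interpolation=cv2.INTER_CUBIC))
a=bot.camera("scene")[150:240,275:405]; cv2.imwrite("pics/s5.png",cv2.resize(a,None,fx=6,fy=6,interpolation=cv2.INTER_CUBIC))
E
```

```text
slide [28.5  0.3  1.5] rot [ 0.  -0.2  0. ] | e [0.5261 0.0402 0.0945] q6 0.01 F [-0.9  0.4  0.1] w 0.0881
```

View pics/s5.png

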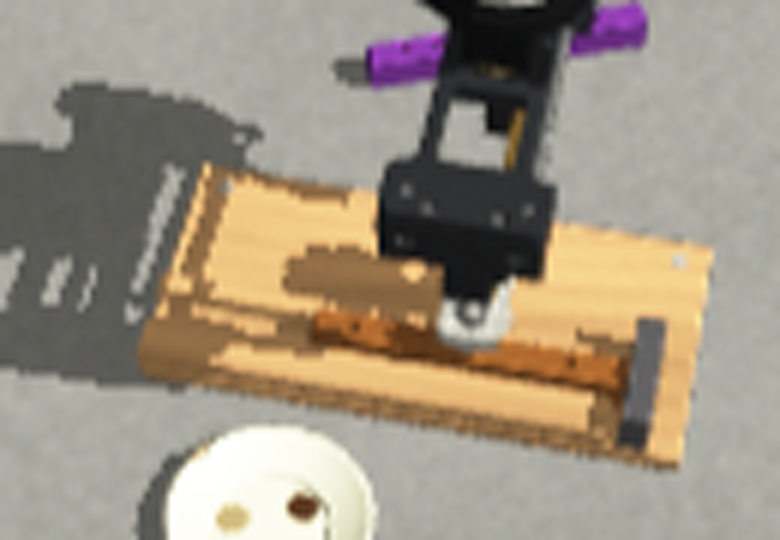

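The near finger sits over the strap at (470,290) and the fingers straddle the knob. I'll descend slowly and watch the force.

>>> {"api": "drive_tool", "payload": {"steps": [{"slide":[6,0.3,1.5],"rot":[0,-0.2,0]},{"slide":[12,0.3,1.5],"rot":[0,-0.2,0]},{"slide":[18,0.3,1.5],"rot":[0,-0.2,0]},{"slide":[22,0.3,1.5],"rot":[0,-0.2,0]},{"slide":[24,0.3,1.5],"rot":[0,-0.2,0]},{"slide":[24,0.3,1.5],"rot":[0,-0.2,0]}]}}

```text
time_s: 7.08
ee_pos: [0.5279, 0.0407, 0.0712]
eef_rot: [-1.265, 1.57, -1.247]
contact_force: [0.4, 1.0, 0.6]
width: 0.0879
```

```bash
python3 - <<'E'
from h import *
go([.5275,.0405,.066],down(p[2]-np.pi/2))
E
```

```text
slide [ 5.2 -0.2 -0.4] rot [0.1 0.  0. ] | e [0.5279 0.0407 0.0712] q6 0.01 F [0.4 1.  0.6] w 0.0879
```

>>> {"api": "drive_tool", "payload": {"steps": [{"slide":[3,0,0],"rot":[0,0,0]},{"slide":[5,0,0],"rot":[0,0,0]},{"slide":[5,0,0],"rot":[0,0,0]},{"slide":[5,0,0],"rot":[0,0,0]}]}}

```text
time_s: 7.42
ee_pos: [0.5278, 0.0407, 0.0661]
eef_rot: [-1.539, 1.57, -1.522]
contact_force: [0.7, -0.1, -0.4]
width: 0.0881
```

>>> {"api": "drive_tool", "payload": {"steps": [{"slide":[0,0,0],"rot":[0,0,0]},{"slide":[0,0,0],"rot":[0,0,0]},{"slide":[0,0,0],"rot":[0,0,0]},{"slide":[0,0,0],"rot":[0,0,0]},{"slide":[0,0,0],"rot":[0,0,0]},{"slide":[0,0,0],"rot":[0,0,0]},{"slide":[0,0,0],"rot":[0,0,0]},{"slide":[0,0,0],"rot":[0,0,0]}], "jaw": 1, "newtons": 12}}

```text
time_s: 8.08
ee_pos: [0.5277, 0.0407, 0.0661]
eef_rot: [-1.894, 1.57, -1.877]
contact_force: [-0.0, 0.6, 0.8]
width: 0.0455
```

```bash
python3 - <<'E'
from h import *
go([.5275,.0405,.066],down(p[2]-np.pi/2)); print(bot.sense()["ft_torque"])
E
```

```text
slide [ 0.1 -0.2 -0.2] rot [ 0.1 -0.   0. ] | e [0.5277 0.0407 0.0661] q6 0.01 F [-0.   0.6  0.8] w 0.0455
[-0.05357251  0.13059107  0.05489332]
```

Gripped at 45.5 mm, as expected for the 46 mm head. Now a light downward preload to learn the stiffness.

>>> {"api": "drive_tool", "payload": {"steps": [{"slide":[0.3,0,0],"rot":[0,0,0]},{"slide":[0.6,0,0],"rot":[0,0,0]},{"slide":[0.6,0,0],"rot":[0,0,0]},{"slide":[0.6,0,0],"rot":[0,0,0]}]}}

```text
time_s: 8.42
ee_pos: [0.5277, 0.0407, 0.0659]
eef_rot: [-1.895, 1.57, -1.877]
contact_force: [-2.2, 0.1, 5.1]
width: 0.0453
```

```bash
python3 - <<'E'
from h import *
go([.5275,.0405,.066],down(p[2]-np.pi/2)); print(bot.sense()["ft_torque"])
E
```

```text
slide [-0.1 -0.2 -0.2] rot [ 0.1 -0.   0. ] | e [0.5277 0.0407 0.0659] q6 0.01 F [-2.2  0.1  5.1] w 0.0453
[-0.06294008  0.44598054 -0.02058419]
```

About 10 N/mm, so 0.4 mm of lead gives a light press. Now turning backwards (negative tool x) in 0.2 rad steps, watching Fz for the drop.

>>> {"api": "drive_tool", "payload": {"steps": [{"slide":[0.4,0,0],"rot":[-3,0,0]},{"slide":[0.3,0,0],"rot":[-6,0,0]},{"slide":[0.2,0,0],"rot":[-9,0,0]},{"slide":[0.1,0,0],"rot":[-12,0,0]},{"slide":[0.1,0,0],"rot":[-12,0,0]},{"slide":[0.1,0,0],"rot":[-12,0,0]}]}}

```text
time_s: 8.92
ee_pos: [0.5277, 0.0407, 0.0663]
eef_rot: [-2.2, 1.57, -1.973]
contact_force: [-3.1, -0.2, 6.1]
width: 0.0456
```

```bash
cat > st.py <<'E'
from h import *
s,e,C=cur(); z=C.as_matrix()[:,2]; print("yaw",np.arctan2(z[1],z[0]).round(3),"e",(e*1e3).round(2),"F",np.round(s["contact_force"],1),"T",np.round(s["ft_torque"],3),"q6",round(float(s["joint_pos"][5]),2),"w",round(float(s["width"]),4),"t",s["time_s"])
go([.5275,.0405,e[2]],down(np.arctan2(z[1],z[0])))
E
python3 st.py
```

```text
yaw 0.227 e [527.68  40.7   66.25] F [-3.1 -0.2  6.1] T [-0.034  0.461  0.03 ] q6 -0.2 w 0.0456 t 8.9167
slide [ 0.  -0.2 -0.2] rot [ 0. -0.  0.] | e [0.5277 0.0407 0.0663] q6 -0.2 F [-3.1 -0.2  6.1] w 0.0456
```

>>> {"api": "drive_tool", "payload": {"steps": [{"slide":[0.3,0,0],"rot":[-3,0,0]},{"slide":[0.2,0,0],"rot":[-6,0,0]},{"slide":[0.1,0,0],"rot":[-9,0,0]},{"slide":[0,0,0],"rot":[-12,0,0]},{"slide":[0,0,0],"rot":[-12,0,0]},{"slide":[0,0,0],"rot":[-12,0,0]}]}}

```text
time_s: 9.42
ee_pos: [0.5277, 0.0407, 0.0666]
eef_rot: [-2.493, 1.57, -2.056]
contact_force: [-3.1, -0.9, 6.7]
width: 0.0455
```

```bash
python3 st.py
```

```text
yaw 0.437 e [527.67  40.68  66.6 ] F [-3.1 -0.9  6.7] T [-0.034  0.35   0.007] q6 -0.41 w 0.0455 t 9.4167
slide [ 0.  -0.1 -0.2] rot [ 0. -0.  0.] | e [0.5277 0.0407 0.0666] q6 -0.41 F [-3.1 -0.9  6.7] w 0.0455
```

>>> {"api": "drive_tool", "payload": {"steps": [{"slide":[0.2,0,0],"rot":[-3,0,0]},{"slide":[0.1,0,0],"rot":[-6,0,0]},{"slide":[0,0,0],"rot":[-9,0,0]},{"slide":[-0.1,0,0],"rot":[-12,0,0]},{"slide":[-0.1,0,0],"rot":[-12,0,0]},{"slide":[-0.1,0,0],"rot":[-12,0,0]}]}}

```text
time_s: 9.92
ee_pos: [0.5277, 0.0407, 0.0667]
eef_rot: [-2.67, 1.57, -2.025]
contact_force: [-1.5, 0.1, 3.5]
width: 0.0455
```

```bash
python3 st.py
```

```text
yaw 0.645 e [527.66  40.72  66.74] F [-1.5  0.1  3.5] T [-0.015  0.255  0.081] q6 -0.61 w 0.0455 t 9.9167
slide [ 0.  -0.1 -0.3] rot [ 0. -0.  0.] | e [0.5277 0.0407 0.0667] q6 -0.61 F [-1.5  0.1  3.5] w 0.0455
```

>>> {"api": "drive_tool", "payload": {"steps": [{"slide":[0.2,0,0],"rot":[0,0,0]},{"slide":[0.4,0,0],"rot":[0,0,0]},{"slide":[0.4,0,0],"rot":[0,0,0]}]}}

```text
time_s: 10.17
ee_pos: [0.5277, 0.0407, 0.0666]
eef_rot: [-2.732, 1.57, -2.088]
contact_force: [-3.3, 0.1, 5.5]
width: 0.0452
```

```bash
python3 st.py
```

```text
yaw 0.644 e [527.67  40.71  66.58] F [-3.3  0.1  5.5] T [-0.06   0.364  0.063] q6 -0.61 w 0.0452 t 10.1667
slide [ 0.  -0.1 -0.3] rot [ 0. -0.  0.] | e [0.5277 0.0407 0.0666] q6 -0.61 F [-3.3  0.1  5.5] w 0.0452
```

>>> {"api": "drive_tool", "payload": {"steps": [{"slide":[0,0,0],"rot":[0,0,0]},{"slide":[0.1,0,0],"rot":[-3,0,0]},{"slide":[0.1,0,0],"rot":[-6,0,0]},{"slide":[0,0,0],"rot":[-9,0,0]},{"slide":[0,0,0],"rot":[-11,0,0]},{"slide":[0,0,0],"rot":[-11,0,0]},{"slide":[0,0,0],"rot":[-11,0,0]}], "newtons": 25}}

```text
time_s: 10.75
ee_pos: [0.5276, 0.0407, 0.066]
eef_rot: [-2.964, 1.57, -2.129]
contact_force: [1.0, 0.3, -2.3]
width: 0.0457
```

```bash
python3 st.py;  python3 - <<'E'
from h import *
a=bot.camera("top")[195:270,245:370]; cv2.imwrite("pics/t6.png",cv2.resize(a,None,fx=6.4,fy=6.4,interpolation=cv2.INTER_CUBIC))
a=bot.camera("scene")[160:225,305:395]; cv2.imwrite("pics/s6.png",cv2.resize(a,None,fx=8,fy=8,interpolation=cv2.INTER_CUBIC))
E
```

```text
yaw 0.835 e [527.62  40.7   66.03] F [ 1.   0.3 -2.3] T [ 0.073 -0.157  0.015] q6 -0.8 w 0.0457 t 10.75
slide [ 0.  -0.  -0.2] rot [ 0. -0.  0.] | e [0.5276 0.0407 0.066 ] q6 -0.8 F [ 1.   0.3 -2.3] w 0.0457
```

View pics/s6.png

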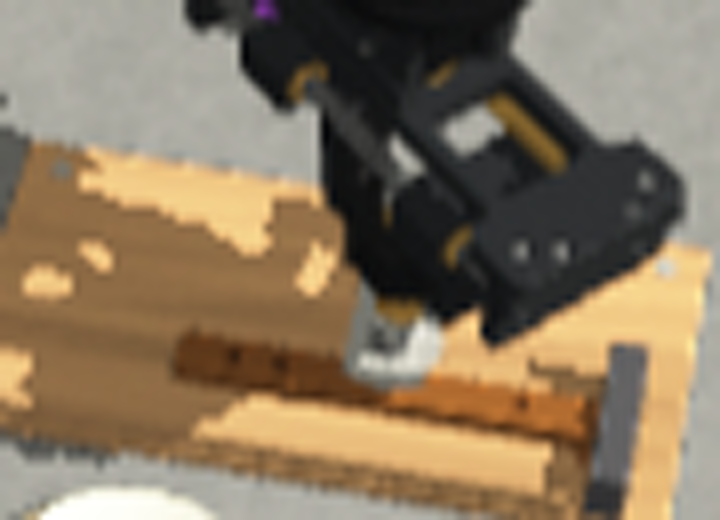

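Fz went from +5.5 to -2.3 N and the TCP sank 0.6 mm. The knob's weight is hanging in the grip, so the thread has passed its end. I'll stop turning and lower gently to follow the drop.

>>> {"api": "drive_tool", "payload": {"steps": [{"slide":[0.7,0,0],"rot":[0,0,0]},{"slide":[1.4,0,0],"rot":[0,0,0]},{"slide":[2,0,0],"rot":[0,0,0]},{"slide":[2,0,0],"rot":[0,0,0]}]}}

```text
time_s: 11.18
ee_pos: [0.5276, 0.0407, 0.064]
eef_rot: [-3.113, 1.57, -2.279]
contact_force: [0.8, 0.1, -1.1]
width: 0.0453
```

```bash
python3 st.py
```

```text
yaw 0.835 e [527.6   40.7   63.98] F [ 0.8  0.1 -1.1] T [ 0.071 -0.161 -0.035] q6 -0.8 w 0.0453 t 11.1833
slide [ 0.  -0.1 -0.2] rot [ 0.  -0.1  0. ] | e [0.5276 0.0407 0.064 ] q6 -0.8 F [ 0.8  0.1 -1.1] w 0.0453
```

>>> {"api": "drive_tool", "payload": {"steps": [{"slide":[0.5,0,0],"rot":[0,0,0]},{"slide":[1,0,0],"rot":[0,0,0]},{"slide":[1.3,0,0],"rot":[0,0,0]},{"slide":[1.5,0,0],"rot":[0,0,0]},{"slide":[1.5,0,0],"rot":[0,0,0]}]}}

```text
time_s: 11.6
ee_pos: [0.5276, 0.0407, 0.0634]
eef_rot: [3.112, 1.57, -2.336]
contact_force: [-3.5, -0.1, 5.7]
width: 0.0453
```

```bash
python3 st.py
```

```text
yaw 0.835 e [527.63  40.68  63.41] F [-3.5 -0.1  5.7] T [-0.088  0.411 -0.025] q6 -0.8 w 0.0453 t 11.6
slide [ 0.  -0.  -0.2] rot [-0.  -0.1 -0. ] | e [0.5276 0.0407 0.0634] q6 -0.8 F [-3.5 -0.1  5.7] w 0.0453
```

Contact returned at 5.7 N after a drop of about 3.4 mm, so it clicked. I'll let go briefly so the knob seats fully, and turn the open tool back 40° to gain forward range on joint 6.

>>> {"api": "drive_tool", "payload": {"steps": [{"slide":[-0.5,0,0],"rot":[0,0,0]},{"slide":[-0.5,0,0],"rot":[0,0,0]},{"slide":[-0.5,0,0],"rot":[0,0,0]},{"slide":[-0.5,0,0],"rot":[0,0,0]},{"slide":[-0.5,0,0],"rot":[0,0,0]}], "jaw": 0.3}}

```text
time_s: 12.02
ee_pos: [0.5276, 0.0407, 0.0637]
eef_rot: [3.036, 1.57, -2.413]
contact_force: [0.3, -0.2, 0.2]
width: 0.0618
```

```bash
python3 st.py
```

```text
yaw 0.835 e [527.57  40.69  63.75] F [ 0.3 -0.2  0.2] T [-0.027 -0.064  0.016] q6 -0.8 w 0.0618 t 12.0167
slide [ 0.  -0.1 -0.2] rot [-0.  -0.1 -0. ] | e [0.5276 0.0407 0.0637] q6 -0.8 F [ 0.3 -0.2  0.2] w 0.0618
```

>>> {"api": "drive_tool", "payload": {"steps": [{"slide":[0,0,0],"rot":[-7,0,0]},{"slide":[0,0,0],"rot":[-14,0,0]},{"slide":[0,0,0],"rot":[-21,0,0]},{"slide":[0,0,0],"rot":[-28,0,0]},{"slide":[0,0,0],"rot":[-35,0,0]},{"slide":[0,0,0],"rot":[-40,0,0]},{"slide":[0,0,0],"rot":[-45,0,0]},{"slide":[0,0,0],"rot":[-45,0,0]}]}}

```text
time_s: 12.68
ee_pos: [0.5275, 0.0407, 0.0636]
eef_rot: [2.14, 1.569, -2.521]
contact_force: [-0.3, -0.4, -0.3]
width: 0.0617
```

>>> {"api": "drive_tool", "payload": {"steps": [{"slide":[0,0,0],"rot":[0,0,0]},{"slide":[0,0,0],"rot":[0,0,0]},{"slide":[0,0,0],"rot":[0,0,0]},{"slide":[0,0,0],"rot":[0,0,0]},{"slide":[0,0,0],"rot":[0,0,0]},{"slide":[0,0,0],"rot":[0,0,0]}], "jaw": 1, "newtons": 25}}

```text
time_s: 13.18
ee_pos: [0.5274, 0.0406, 0.0635]
eef_rot: [2.138, 1.569, -2.524]
contact_force: [1.0, -0.8, -0.5]
width: 0.0451
```

```bash
python3 st.py
```

```text
yaw 1.622 e [527.44  40.63  63.51] F [ 1.  -0.8 -0.5] T [ 0.011  0.026 -0.005] q6 -1.59 w 0.0451 t 13.1833
slide [ 0.  -0.1 -0.1] rot [-0.  -0.  -0.1] | e [0.5274 0.0406 0.0635] q6 -1.59 F [ 1.  -0.8 -0.5] w 0.0451
```

>>> {"api": "drive_tool", "payload": {"steps": [{"slide":[0.2,0,0],"rot":[6,0,0]},{"slide":[0.4,0,0],"rot":[12,0,0]},{"slide":[0.6,0,0],"rot":[18,0,0]},{"slide":[0.8,0,0],"rot":[24,0,0]},{"slide":[1.0,0,0],"rot":[30,0,0]},{"slide":[1.2,0,0],"rot":[36,0,0]},{"slide":[1.3,0,0],"rot":[40,0,0]},{"slide":[1.3,0,0],"rot":[40,0,0]}]}}

```text
time_s: 13.85
ee_pos: [0.5275, 0.0408, 0.0622]
eef_rot: [2.741, 1.569, -2.62]
contact_force: [0.5, -0.3, 0.9]
width: 0.0453
```

```bash
cat >> st.py <<'E'
L=[]
for i in range(6):
    bot.camera("top"); s=bot.sense(); L.append([s["ft_torque"][2],s["joint_efforts"][5],s["contact_force"][2]])
print("Tz,j6,Fz mean",np.mean(L,0).round(3),"sd",np.std(L,0).round(3))
E
python3 st.py
```

```text
yaw 0.922 e [527.46  40.77  62.19] F [ 0.5 -0.3  0.9] T [ 0.065 -0.04   0.008] q6 -0.89 w 0.0453 t 13.85
slide [ 0.  -0.2 -0.2] rot [-0.  -0.1 -0. ] | e [0.5275 0.0408 0.0622] q6 -0.89 F [ 0.5 -0.3  0.9] w 0.0453
Tz,j6,Fz mean [-0.018  0.062 -0.461] sd [0.029 0.102 0.48 ]
```

>>> {"api": "drive_tool", "payload": {"steps": [{"slide":[0.2,0,0],"rot":[5,0,0]},{"slide":[0.3,0,0],"rot":[10,0,0]},{"slide":[0.5,0,0],"rot":[15,0,0]},{"slide":[0.7,0,0],"rot":[20,0,0]},{"slide":[0.8,0,0],"rot":[24,0,0]},{"slide":[0.9,0,0],"rot":[28,0,0]},{"slide":[0.9,0,0],"rot":[28,0,0]}]}}

```text
time_s: 14.73
ee_pos: [0.5276, 0.0408, 0.0614]
eef_rot: [-2.996, 1.57, -2.561]
contact_force: [-0.1, 2.1, -0.2]
width: 0.0453
```

```bash
python3 st.py;  python3 - <<'E'
from h import *
a=bot.camera("scene")[160:225,305:395]; cv2.imwrite("pics/s7.png",cv2.resize(a,None,fx=8,fy=8,interpolation=cv2.INTER_CUBIC))
E
```

```text
yaw 0.435 e [527.56  40.82  61.35] F [-0.1  2.1 -0.2] T [ 0.116 -0.076 -0.022] q6 -0.4 w 0.0453 t 14.7333
slide [ 0.  -0.3 -0.2] rot [ 0.  -0.1  0. ] | e [0.5276 0.0408 0.0614] q6 -0.4 F [-0.1  2.1 -0.2] w 0.0453
Tz,j6,Fz mean [ 0.002  0.059 -0.651] sd [0.02  0.096 0.326]
```

View pics/s7.png

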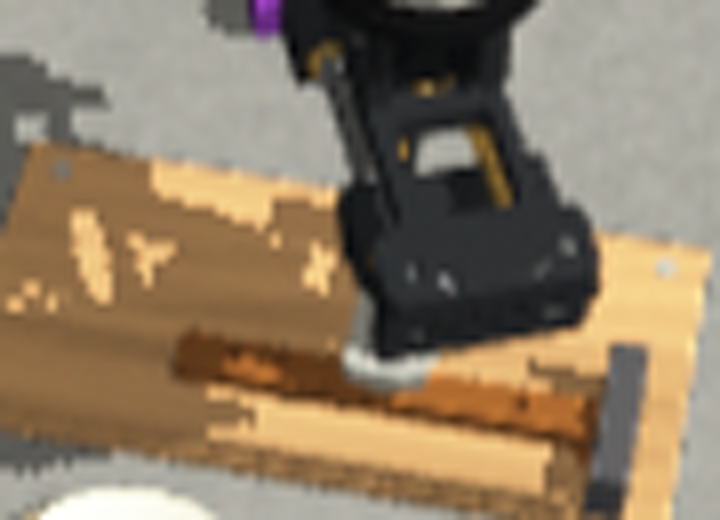

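>>> {"api": "drive_tool", "payload": {"steps": [{"slide":[0.1,0,0],"rot":[3,0,0]},{"slide":[0.2,0,0],"rot":[6,0,0]},{"slide":[0.3,0,0],"rot":[9,0,0]},{"slide":[0.4,0,0],"rot":[12,0,0]},{"slide":[0.5,0,0],"rot":[15,0,0]}]}}

```text
time_s: 15.5
ee_pos: [0.5277, 0.0408, 0.0609]
eef_rot: [-2.623, 1.57, -2.45]
contact_force: [1.2, 0.4, -0.6]
width: 0.0453
```

```bash
python3 st.py
```

```text
yaw 0.173 e [527.65  40.79  60.91] F [ 1.2  0.4 -0.6] T [ 0.161 -0.101 -0.044] q6 -0.14 w 0.0453 t 15.5
slide [ 0.  -0.3 -0.2] rot [ 0. -0.  0.] | e [0.5277 0.0408 0.0609] q6 -0.14 F [ 1.2  0.4 -0.6] w 0.0453
Tz,j6,Fz mean [-0.002  0.096 -0.463] sd [0.027 0.145 0.519]
```

>>> {"api": "drive_tool", "payload": {"steps": [{"slide":[0.1,0,0],"rot":[3,0,0]},{"slide":[0.2,0,0],"rot":[6,0,0]},{"slide":[0.3,0,0],"rot":[9,0,0]},{"slide":[0.4,0,0],"rot":[12,0,0]}]}}

```text
time_s: 16.13
ee_pos: [0.5277, 0.0408, 0.0605]
eef_rot: [-2.404, 1.57, -2.438]
contact_force: [0.6, 1.3, -1.0]
width: 0.0455
```

```bash
python3 st.py
```

```text
yaw -0.035 e [527.66  40.82  60.53] F [ 0.6  1.3 -1. ] T [ 0.152 -0.016 -0.026] q6 0.07 w 0.0455 t 16.1333
slide [ 0.  -0.3 -0.1] rot [ 0. -0.  0.] | e [0.5277 0.0408 0.0605] q6 0.07 F [ 0.6  1.3 -1. ] w 0.0455
Tz,j6,Fz mean [ 0.017  0.096 -0.486] sd [0.034 0.144 0.464]
```

>>> {"api": "drive_tool", "payload": {"steps": [{"slide":[0.1,0,0],"rot":[3,0,0]},{"slide":[0.2,0,0],"rot":[6,0,0]},{"slide":[0.3,0,0],"rot":[9,0,0]},{"slide":[0.4,0,0],"rot":[12,0,0]}]}}

```text
time_s: 16.77
ee_pos: [0.5277, 0.0408, 0.0603]
eef_rot: [-2.127, 1.57, -2.37]
contact_force: [-0.3, 0.7, 1.2]
width: 0.0453
```

```bash
python3 st.py
```

```text
yaw -0.243 e [527.74  40.81  60.3 ] F [-0.3  0.7  1.2] T [0.125 0.055 0.085] q6 0.27 w 0.0453 t 16.7667
slide [ 0.  -0.4 -0.2] rot [ 0. -0.  0.] | e [0.5277 0.0408 0.0603] q6 0.27 F [-0.3  0.7  1.2] w 0.0453
Tz,j6,Fz mean [-0.028  0.085  1.097] sd [0.026 0.143 0.379]
```

>>> {"api": "drive_tool", "payload": {"steps": [{"slide":[0.1,0,0],"rot":[3,0,0]},{"slide":[0.2,0,0],"rot":[6,0,0]},{"slide":[0.3,0,0],"rot":[9,0,0]},{"slide":[0.4,0,0],"rot":[12,0,0]}]}}

```text
time_s: 17.4
ee_pos: [0.5278, 0.0408, 0.0601]
eef_rot: [-1.823, 1.57, -2.273]
contact_force: [-0.0, 1.8, 3.3]
width: 0.0448
```

```bash
python3 st.py;  python3 - <<'E'
from h import *
a=bot.camera("scene")[160:225,305:395]; cv2.imwrite("pics/s8.png",cv2.resize(a,None,fx=8,fy=8,interpolation=cv2.INTER_CUBIC))
E
```

```text
yaw -0.451 e [527.77  40.78  60.13] F [-0.   1.8  3.3] T [0.123 0.21  0.058] q6 0.48 w 0.0448 t 17.4
slide [ 0.  -0.4 -0.1] rot [ 0. -0.  0.] | e [0.5278 0.0408 0.0601] q6 0.48 F [-0.   1.8  3.3] w 0.0448
Tz,j6,Fz mean [-0.046  0.071  2.964] sd [0.022 0.142 0.742]
```

View pics/s8.png

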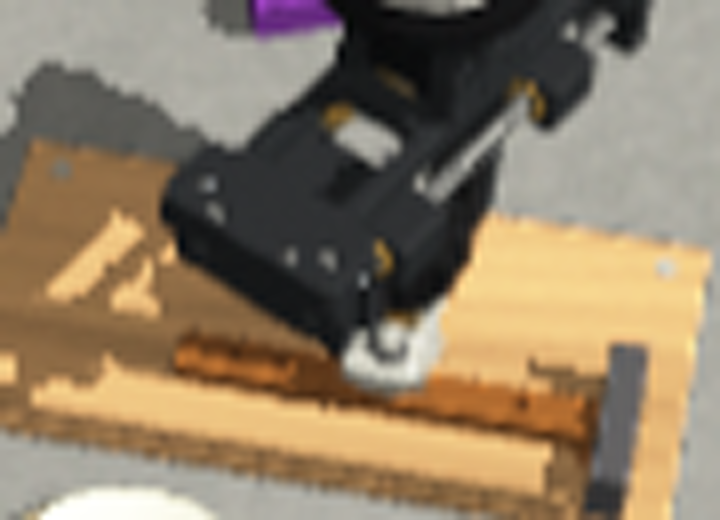

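The force pattern has changed. The tool now lags its descent and Fz is rising, so the foot may be touching. I'll let go in place for a zero reading and then regrip without vertical load.

>>> {"api": "drive_tool", "payload": {"steps": [{"slide":[0,0,0],"rot":[0,0,0]},{"slide":[0,0,0],"rot":[0,0,0]},{"slide":[0,0,0],"rot":[0,0,0]},{"slide":[0,0,0],"rot":[0,0,0]}], "jaw": 0.3}}

```text
time_s: 18.08
ee_pos: [0.5275, 0.0407, 0.0597]
eef_rot: [-2.082, 1.569, -2.531]
contact_force: [-0.3, -0.2, 0.3]
width: 0.0617
```

```bash
python3 st.py
```

```text
yaw -0.448 e [527.46  40.68  59.66] F [-0.3 -0.2  0.3] T [-0.041  0.088 -0.004] q6 0.48 w 0.0617 t 18.0833
slide [ 0.  -0.1  0.1] rot [ 0.  -0.   0.1] | e [0.5275 0.0407 0.0597] q6 0.48 F [-0.3 -0.2  0.3] w 0.0617
Tz,j6,Fz mean [-0.011 -0.001  0.441] sd [0.035 0.001 0.635]
```

>>> {"api": "drive_tool", "payload": {"steps": [{"slide":[0,0,0],"rot":[0,0,0]},{"slide":[0,0,0],"rot":[0,0,0]},{"slide":[0,0,0],"rot":[0,0,0]},{"slide":[0,0,0],"rot":[0,0,0]},{"slide":[0,0,0],"rot":[0,0,0]}], "jaw": 1}}

```text
time_s: 18.8
ee_pos: [0.5277, 0.0408, 0.06]
eef_rot: [-1.853, 1.57, -2.302]
contact_force: [-0.7, -0.8, 0.7]
width: 0.0451
```

```bash
python3 st.py
```

```text
yaw -0.448 e [527.75  40.79  59.99] F [-0.7 -0.8  0.7] T [-0.046  0.169 -0.033] q6 0.48 w 0.0451 t 18.8
slide [ 0.  -0.4 -0.1] rot [ 0. -0.  0.] | e [0.5277 0.0408 0.06  ] q6 0.48 F [-0.7 -0.8  0.7] w 0.0451
Tz,j6,Fz mean [0.004 0.004 0.004] sd [0.03  0.001 0.539]
```

Joint 6's effort is a very clean torque signal (sd 0.001), so I'll use its settled samples.

```bash
sed -i '$d' st.py; echo 'print("j6",np.round([l[1] for l in L],3),"Fz",np.mean([l[2] for l in L]).round(2),"Tz",np.mean([l[0] for l in L]).round(3))' >> st.py
```

>>> {"api": "drive_tool", "payload": {"steps": [{"slide":[0.1,0,0],"rot":[3,0,0]},{"slide":[0.2,0,0],"rot":[6,0,0]},{"slide":[0.2,0,0],"rot":[8,0,0]},{"slide":[0.3,0,0],"rot":[9,0,0]},{"slide":[0.3,0,0],"rot":[9,0,0]}]}}

```text
time_s: 19.52
ee_pos: [0.5278, 0.0408, 0.0598]
eef_rot: [-1.653, 1.57, -2.259]
contact_force: [-0.9, -0.1, 0.2]
width: 0.0451
```

```bash
python3 st.py
```

```text
yaw -0.605 e [527.79  40.75  59.8 ] F [-0.9 -0.1  0.2] T [-0.073  0.134  0.049] q6 0.64 w 0.0451 t 19.5167
slide [ 0.  -0.4 -0.1] rot [ 0. -0.  0.] | e [0.5278 0.0408 0.0598] q6 0.64 F [-0.9 -0.1  0.2] w 0.0451
j6 [0.073 0.016 0.03  0.032 0.034 0.034] Fz 1.28 Tz 0.031
```

>>> {"api": "drive_tool", "payload": {"steps": [{"slide":[0.1,0,0],"rot":[3,0,0]},{"slide":[0.2,0,0],"rot":[6,0,0]},{"slide":[0.2,0,0],"rot":[8,0,0]},{"slide":[0.3,0,0],"rot":[9,0,0]},{"slide":[0.3,0,0],"rot":[9,0,0]}]}}

```text
time_s: 20.23
ee_pos: [0.5278, 0.0407, 0.0595]
eef_rot: [-1.435, 1.57, -2.197]
contact_force: [-1.3, -1.1, 2.2]
width: 0.0452
```

```bash
python3 st.py
```

```text
yaw -0.762 e [527.79  40.74  59.54] F [-1.3 -1.1  2.2] T [-0.077  0.19   0.047] q6 0.79 w 0.0452 t 20.2333
slide [ 0.  -0.4 -0. ] rot [-0.   0.   0.1] | e [0.5278 0.0407 0.0595] q6 0.79 F [-1.3 -1.1  2.2] w 0.0452
j6 [0.083 0.029 0.045 0.045 0.047 0.048] Fz 2.27 Tz 0.036
```

>>> {"api": "drive_tool", "payload": {"steps": [{"slide":[0.1,0,0],"rot":[3,0,0]},{"slide":[0.2,0,0],"rot":[6,0,0]},{"slide":[0.3,0,0],"rot":[9,0,0]},{"slide":[0.4,0,0],"rot":[12,0,0]},{"slide":[0.5,0,0],"rot":[14,0,0]},{"slide":[0.5,0,0],"rot":[15,0,0]},{"slide":[0.5,0,0],"rot":[15,0,0]}]}}

```text
time_s: 21.12
ee_pos: [0.5278, 0.0407, 0.0592]
eef_rot: [-1.067, 1.57, -2.091]
contact_force: [-1.3, -0.7, 2.9]
width: 0.0454
```

```bash
python3 st.py
```

```text
yaw -1.023 e [527.83  40.73  59.19] F [-1.3 -0.7  2.9] T [-0.123  0.351  0.043] q6 1.05 w 0.0454 t 21.1167
slide [ 0.  -0.4  0. ] rot [-0.  0.  0.] | e [0.5278 0.0407 0.0592] q6 1.05 F [-1.3 -0.7  2.9] w 0.0454
j6 [0.106 0.056 0.07  0.07  0.073 0.075] Fz 3.92 Tz 0.047
```

Torque is climbing at 0.10 N m per rad, as described, so the foot force is now about 4.5 N. Continuing.

>>> {"api": "drive_tool", "payload": {"steps": [{"slide":[0,0,0],"rot":[3,0,0]},{"slide":[0,0,0],"rot":[6,0,0]},{"slide":[0.1,0,0],"rot":[9,0,0]},{"slide":[0.2,0,0],"rot":[12,0,0]},{"slide":[0.3,0,0],"rot":[14,0,0]},{"slide":[0.3,0,0],"rot":[15,0,0]},{"slide":[0.3,0,0],"rot":[15,0,0]}]}}

```text
time_s: 22.0
ee_pos: [0.5278, 0.0407, 0.0589]
eef_rot: [-0.756, 1.57, -2.041]
contact_force: [-1.7, -1.0, 4.2]
width: 0.0452
```

```bash
python3 st.py
```

```text
yaw -1.285 e [527.84  40.67  58.86] F [-1.7 -1.   4.2] T [-0.078  0.352  0.063] q6 1.32 w 0.0452 t 22.0
slide [ 0.  -0.4  0.1] rot [-0.  0.  0.] | e [0.5278 0.0407 0.0589] q6 1.32 F [-1.7 -1.   4.2] w 0.0452
j6 [0.144 0.097 0.108 0.109 0.112 0.116] Fz 3.64 Tz 0.105
```

>>> {"api": "drive_tool", "payload": {"steps": [{"slide":[0,0,0],"rot":[3,0,0]},{"slide":[0,0,0],"rot":[6,0,0]},{"slide":[0.1,0,0],"rot":[9,0,0]},{"slide":[0.2,0,0],"rot":[11,0,0]},{"slide":[0.2,0,0],"rot":[13,0,0]},{"slide":[0.2,0,0],"rot":[13,0,0]}]}}

```text
time_s: 22.8
ee_pos: [0.5278, 0.0406, 0.0585]
eef_rot: [-0.5, 1.57, -2.012]
contact_force: [-0.4, -1.2, 2.7]
width: 0.0451
```

```bash
python3 st.py
```

```text
yaw -1.512 e [527.85  40.64  58.55] F [-0.4 -1.2  2.7] T [-0.167  0.328 -0.127] q6 1.54 w 0.0451 t 22.8
slide [ 0.  -0.4  0.1] rot [-0.  0.  0.] | e [0.5278 0.0406 0.0585] q6 1.54 F [-0.4 -1.2  2.7] w 0.0451
j6 [ 0.046 -0.039 -0.048 -0.048 -0.046 -0.042] Fz 2.33 Tz -0.071
```

The settled torque is negative, probably because the step ended fast and static friction holds the overshoot. A slow 2° forward move will give a proper tightening-side reading.

>>> {"api": "drive_tool", "payload": {"steps": [{"slide":[0,0,0],"rot":[0.5,0,0]},{"slide":[0,0,0],"rot":[1,0,0]},{"slide":[0,0,0],"rot":[1.5,0,0]},{"slide":[0,0,0],"rot":[2,0,0]},{"slide":[0,0,0],"rot":[2.5,0,0]}]}}

```text
time_s: 23.52
ee_pos: [0.5279, 0.0407, 0.0586]
eef_rot: [-0.367, 1.57, -1.922]
contact_force: [-0.8, -1.0, 2.6]
width: 0.0452
```

```bash
python3 st.py
```

```text
yaw -1.555 e [527.88  40.65  58.57] F [-0.8 -1.   2.6] T [-0.162  0.281  0.201] q6 1.59 w 0.0452 t 23.5167
slide [ 0.  -0.4  0.1] rot [-0.  0.  0.] | e [0.5279 0.0407 0.0586] q6 1.59 F [-0.8 -1.   2.6] w 0.0452
j6 [0.157 0.186 0.136 0.122 0.119 0.117] Fz 2.5 Tz 0.147
```

About 1.0 rad past the touch (extrapolated from the torque slope) and 0.12–0.16 N m both give roughly 10 N. Letting go and lifting clear.

>>> {"api": "drive_tool", "payload": {"steps": [{"slide":[0,0,0],"rot":[0,0,0]},{"slide":[0,0,0],"rot":[0,0,0]},{"slide":[0,0,0],"rot":[0,0,0]},{"slide":[0,0,0],"rot":[0,0,0]},{"slide":[0,0,0],"rot":[0,0,0]},{"slide":[0,0,0],"rot":[0,0,0]}], "jaw": 0.1}}

```text
time_s: 24.32
ee_pos: [0.5278, 0.0407, 0.0585]
eef_rot: [-0.704, 1.57, -2.259]
contact_force: [0.6, -0.3, -0.7]
width: 0.0795
```

>>> {"api": "drive_tool", "payload": {"steps": [{"slide":[-10,0,0],"rot":[0,0,0]},{"slide":[-30,0,0],"rot":[0,0,0]},{"slide":[-55,0,0],"rot":[0,0,0]},{"slide":[-85,0,0],"rot":[0,0,0]},{"slide":[-115,0,0],"rot":[0,0,0]},{"slide":[-140,0,0],"rot":[0,0,0]},{"slide":[-150,0,0],"rot":[0,0,0]},{"slide":[-150,0,0],"rot":[0,0,0]}]}}

```text
time_s: 24.98
ee_pos: [0.5302, 0.0409, 0.2125]
eef_rot: [1.493, 1.564, -0.062]
contact_force: [0.3, -0.5, -0.5]
width: 0.0794
```

```bash
python3 - <<'E'
from h import *
s,e,C=cur(); print(C.as_matrix().round(2),e,s["contact_force"],s["width"])
E
```

```text
[[ 0.01  1.    0.02]
 [-0.    0.02 -1.  ]
 [-1.    0.01  0.  ]] [0.5301629  0.04087875 0.21245676] [ 0.26599189 -0.49412093 -0.52627858] 0.07944727066202267
```

>>> {"api": "drive_tool", "payload": {"steps": [{"slide":[0,-20,0],"rot":[0,0,0]},{"slide":[0,-50,0],"rot":[0,0,0]},{"slide":[0,-80,0],"rot":[0,0,0]},{"slide":[0,-100,0],"rot":[0,0,0]},{"slide":[0,-110,0],"rot":[0,0,0]},{"slide":[0,-110,0],"rot":[0,0,0]}]}}

```text
time_s: 25.48
ee_pos: [0.4176, 0.0391, 0.21]
eef_rot: [1.42, 1.567, -0.134]
contact_force: [-0.9, -0.5, 1.0]
width: 0.0796
```

```bash
python3 - <<'E'
from h import *
t=bot.camera("top"); cv2.imwrite("pics/t9.png",t)
a=bot.camera("scene"); cv2.imwrite("pics/s9f.png",a); a=a[160:235,285:405]; cv2.imwrite("pics/s9.png",cv2.resize(a,None,fx=6.6,fy=6.6,interpolation=cv2.INTER_CUBIC))
# change check of bystander regions
o=cv2.imread("pics/top0.png"); d=cv2.absdiff(o,t).max(2)
for n,(x0,y0,x1,y1) in dict(bottle=(145,150,195,268),dish=(303,166,345,204),vise=(255,175,298,190),bin=(440,215,512,280)).items(): print(n,(d[y0:y1,x0:x1]>40).sum())
E
```

```text
bottle 0
dish 0
vise 0
bin 40
```

View pics/s9.png

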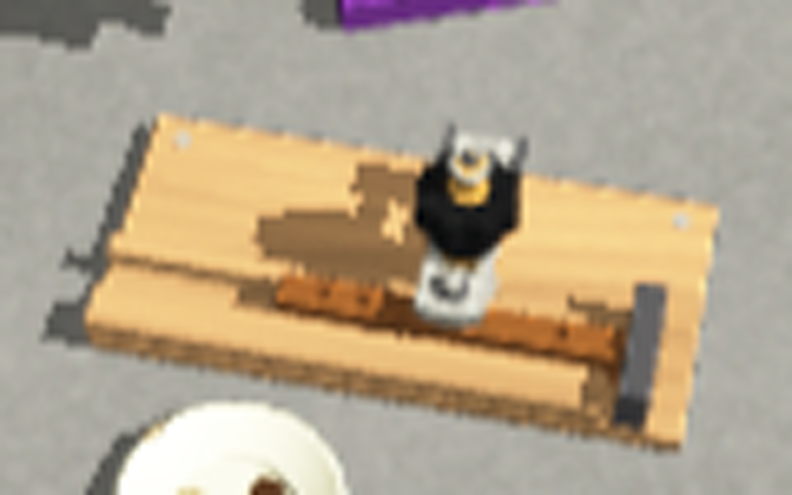

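View pics/t9.png

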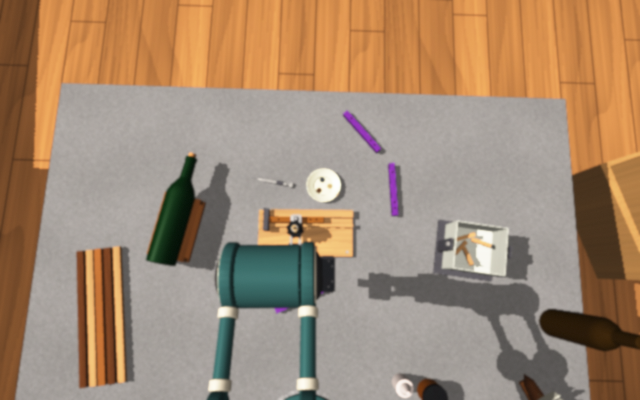

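The blank's end meets the stop at (620,345), the knob has sunk on its stud at (468,205), and the strap is down on the blank. The bystanders are unchanged: the 40 changed pixels at the bin are the arm's shadow at its edge, near (460,280). The robot touches nothing, so I'm handing in.

```bash
python3 -c "
from rig import bot
print(bot.job_done())"
```

```text
the job is handed in; nothing more can be done
None
```

The job is handed in after about 26 of the 72 s; it gave no verdict, so the results below are my own readings.

- **Blank:** I pushed it along the groove until it butted against the steel stop. The push read 6.8 N at the expected position, and the last picture shows the end touching the stop.
- **Thread click:** I turned the knob backwards about 0.8 rad with no more than 7 N measured downward. The thread let go in the last 0.2 rad step, and the knob dropped about 3.4 mm before seating. That is a little under the stated 4 mm; I think the knob slipped slightly in the grip while climbing.
- **Winding down:** I wound it forwards about 3.2 rad. The foot touched at about 2.2 rad, so it finished about 1 rad past the touch.
- **Foot force:** I estimate about 10 N, from a knob torque of about 0.12–0.16 N m and the angle past the touch. I could not measure this force directly. One step read a negative torque, probably from overshoot, and a slow 2° forward move then read normally.
- **Letting go:** The gripper is open and clear. The bottle, dish and pin vise show no change in the top view, and the only change at the bin is the arm's shadow.

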